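# Clamp a well plate in the sealing press

### The arm

A 7-joint arm with a two-finger parallel gripper is mounted at the origin on a cart in front of the work surface, level with it; the furniture and walls round the work are solid. World frame = base frame: x ahead of the robot, y to its left, z up, the work surface at z = 0. Lengths are in mm, angles in degrees, forces in N, time in s.
With the tool pointing down it reaches from about 425 to 875 mm from the base axis. Payload 4.7 kg.
Tool frame: the origin (TCP) lies at the very end of the fingers, on their centre line; the grasp point (between the pads) lies 19 mm behind it (manip.grip_depth is the distance from the TCP to the grasp point, in mm); z points along the fingers, y is the line along which they close (so a half turn about z gives the same grasp; the last joint's range is limited). The gripper opens to 85 mm and grips with 20 to 120 N. Pads are 22 mm wide; open, the fingers measure 114 mm over their backs; the gripper's body (76 mm by 85 mm) begins 54 mm behind the grasp point. The pads swing forward as they close: fully open they stand 13 mm farther back than shut.
Start: joints at [71.454, 18.392, -4.016, 83.108, 1.295, 78.541, -3.26], TCP at [215.399, -613.293, 231.349] pointing down, gripper open.
Joint ranges: [-163.93, 163.93], [-17.29, 119.83], [-79.2, 71.16], [3.27, 140.29], [-89.18, 269.18], [5.43, 117.66], [-154.24, 154.24]. Speed limits (degrees/s): [147.25, 147.25, 180, 180, 180, 180, 180].

### API

Orientations are given as a 3x3 rotation matrix whose columns are the frame's x, y, z axes.
In Python, from plant import telemetry, vision, job_done, models, manip gives the robot as it stands. The module is installed in compiled form; this text tells all that it offers.
- The arm moves only by the shell command python3 -m pendant 'ROWS' [OPENING] [FORCE]. ROWS is JSON, a list of rows, each an object of numbers: "x", "y", "z": the shift along the tool's x, y, z in mm; "turn": the turn about the tool's z in rad. In form: [{"x": .., "y": .., "z": .., "turn": ..}, ...]. A call has 1 to 20 rows; each row is the pose to reach, as a shift and turn from the pose commanded when the call began, along the tool's axes at that moment; what a row does not reach only later rows make up. A row lasts 1/10 s, in which the tool goes at most 50 mm and 8.59 degrees, less where a joint would pass 70% of its speed; a pose out of reach is approached as far as the arm can. A call with a gripper value outside its range is refused whole. OPENING is the closure, from 0 (fully open) to 1 (shut), set as the call begins (- or left out, the last holds). The fingers move at their own pace and stop on an object; FORCE is the grip in N (left out, the last holds). Time passes only in rows, so rows that repeat a pose let the fingers close. It gives the time, the measured TCP pose, the force, the opening and the grip force at its end, in the units of the state.
- telemetry.get_obs(): the state, without advancing time (a new reading comes with each control period).
- vision.snapshot(name): name is "scene" or "top" or "wrist"; returns a dict with "frame" (480x640x3 uint8, red, green, blue), "range_z" (480x640 float32, mm along the optical axis (not along the pixel's ray), 0 where there is no reading), "camera_matrix" (3x3 intrinsics, pixels), "extrinsics" (4x4, takes a point from world to camera coordinates). Camera axes: x right, y up, looking along -z (the intrinsics and any distortion apply to the point x, -y, -z); pixel columns grow to the right and rows downward; lengths in mm; the calibration is good to about 2 mm. The wrist camera is an equidistant fisheye: a pixel r from the principal point sees the ray r / f radians off the axis. A picture is of the moment at which its call begins.
- job_done(): hands the job in; it is judged then, once.
Trained networks look in a picture, given as the dict that the camera call returned (one of the last four; its "shot" number tells which), for a name from the list of things; names that differ only in an ending like _2 or _b are one class to them, and where a whole thing is asked for, a point or a joint stands for the part that bears it (a point fixed in the world has none). Each returns a list of dicts, best first, with "score" (0 to 1); they miss things now and then, are a little off and sometimes report something else, mostly with a low value. They report only what shows in the picture. A call takes as long as a camera call. They do not tell look-alikes from the thing itself.
- models.outline_of(picture, label): "region" (480x640 bool, what is visible of it) and "uv" ([column, row] in pixels, amid what is visible of it).
- models.place_of(picture, label): "uv" ([column, row] in pixels: a listed point, or the origin of a listed thing).
The state is a dict: "time": time; "q": joint angles; "joint_vel": joint speeds; "joint_efforts": joint torques, N m; "ee_pos": TCP position; "tool_rot": TCP orientation; "ft_force": force on the tool from outside, world axes, zero at the start; "moment": the same for the moment, N m; "finger_gap": opening from 0.0 (shut) to 1.0 (fully open); "gripper_force": force on a finger pad.
Only numpy, scipy, OpenCV 4.12 (cv2) and the standard library are available. Lean on these libraries where they do the work, as an engineer would, in place of code of your own. Each camera call takes 0.05 s, during which the arm holds its last target. There are 200 camera calls.

### The job

A well plate lies ready in the small hand press on the bench. First swing the press's stabiliser leg outward until it clicks into its end detent and stays there; then flip the safety catch at the side of the lever fully over to the outside; only then pull the lever by its cross bar forward and down as far as it goes, so that the pad presses on the plate, and hold it there: the lever springs back, so the job ends with the gripper still holding the bar down. Leave the plate in its nest and do not disturb the bottle, the tip box or the petri dish.

Things in the scene. Friction and masses are not known exactly. Their poses are not given: they have to be found in the camera images.
- press: Grey hand press, fixed on the bench. Origin: centre of its underside; x points to its back, away from the robot, y to its left, z up (turned by at most about 15 degrees). Base 210 x 180 x 18 mm (x -100 to 110); a column at the back (x 60 to 95) carries a head (x -50 to 95, y -50 to 50, z 76 to 108 mm) over the plate.
- leg_hinge (a point): Point on the upright hinge axis of the stabiliser leg, at the press's front left corner: x -80, y 114 mm in the press's frame, z 20.
- leg (a joint): Stabiliser leg, rad: 0 folded (along the press's left side, pointing to its back (+x) and 25 degrees outward (+y)), grows as it swings outward and forward (anticlockwise from above) to its stop at 1.57. A sprung plunger resists from about 1.0 to 1.3 (up to 3 N at the post) and throws it back if let go there; past that it snaps on to the stop and stays.
- leg_post (a point): Point on the axis of the upright black round post at the leg's free end, 16 mm below its top. Post 16 mm thick, fixed to the leg, 100 mm from the hinge axis; its top is 64 mm above the bench. The leg below it is 18 mm wide, its upper face 20 mm above the bench, with a rubber foot 28 mm wide.
- catch_hinge (a point): Point on the catch's hinge axis, which runs along the press's x on a bracket at the right side of the head: y -90, z 108 mm in the press's frame, x -30 (below the tab).
- catch (a joint): Safety catch, rad: 0 to 0.15 shut (upright; its steel hook stands in front of the lever's right arm and blocks it, the lever then moves less than 0.2), grows as it flips outward to the press's right (-y), to its stop at 1.7 where it lies on its side. 80 g, slight friction; past about 0.5 its weight carries it on outward. Do not force the lever while it is shut.
- catch_tab (a point): Middle of the catch's black ribbed thumb tab, 70 mm from the hinge axis. Tab 30 mm wide (press x), 10 mm thick (y); upright when shut, then its top is 196 mm above the bench and this point 178 mm. On its left the space over the head (top at 108 mm) is free; the hook lies 46 mm behind it (+x).
- lever: The U-shaped lever: two steel arms and a cross bar. Origin: middle of the lever's pivot axis, which runs along the press's y: x 30, y 0, z 115 mm in the press's frame.
- lever_angle (a joint): Press lever, rad: 0 at rest (leaning 20 degrees to the back (+x) from upright), grows as it is pulled forward (-x, to the robot) and down to its stop at 1.48 (arms then 25 degrees above level, pointing forward). A spring returns it: about 4 N at the bar at first, about 8 N at the end.
- lever_bar (a point): The lever's round black cross bar, 16 mm thick, 124 mm long along the press's y, between two flat steel arms at y -62 and 62 mm. The point is the middle of the bar, 130 mm from the pivot axis (237 mm above the bench at lever 0, 170 mm at the stop).
- press_pad: Aluminium pad 82 x 122 x 8 mm under the head, driven down by the lever; origin: its middle. It meets the plate a little before the lever's stop and is sprung beyond that.
- well_plate: White 96-well plate, 86 (x of the press) x 128 x 15 mm, loose in the nest on the base between low corner guides; origin: centre of its underside, 18 mm above the bench.
- bottle: Reagent bottle with blue cap, 56 mm wide, 105 mm tall, to the right of the press, a bystander; origin: centre of its underside.
- tips: Tip box with blue rack, 130 x 98 x 87 mm, to the right of the press, a bystander; origin: centre of its underside.
- dish: Flat round petri dish, 59 mm wide, 15 mm high, behind and to the left of the press, a bystander; origin: centre of its underside.
Mind the look-alikes: they are no part of the job. Leave any red or yellow look-alike of the well_plate alone.

How it is judged (in metres and radians):
On the way, in this order (a step that is already met when the one before it is completed fails the run):
1. the stabiliser leg is swung out into its end detent (value of joint leg above 1.5 rad), for 0.2 s.
2. the safety catch is flipped fully over (value of joint catch above 1.3 rad), for 0.2 s.
3. the lever is pulled down by its bar and the pad presses on the plate (value of joint lever_angle above 1.33 rad and contact force between the fingers and lever above 2 N and contact force between press_pad and well_plate above 3 N), for 0.3 s.
At the end, for the whole second after the job is handed in: The gripper still holds the bar (more than 2 N) with the lever within 0.15 rad of its stop (joint above 1.33) and the pad pressing on the plate with more than 3 N; the leg is in its detent (above 1.5), the catch is over (above 1.3) and the plate lies within 10 mm of where it was (all of step 3 and value of joint leg above 1.5 rad and value of joint catch above 1.3 rad and distance of well_plate from where it was at the start of the episode below 0.01 m); the arm keeps its last pose, push and grip.
It fails at once if the lever is pulled while the leg is not out or the catch is shut (value of joint lever_angle above 0.3 rad and (value of joint leg below 1.3 rad or value of joint catch below 1 rad)).
It fails at once if the plate is pushed out of its nest (distance of well_plate from where it was at the start of the episode above 0.015 m).
It fails at once if the bottle is disturbed (distance of bottle from where it was at the start of the episode above 0.03 m).
It fails at once if the tip box is disturbed (distance of tips from where it was at the start of the episode above 0.03 m).
It fails at once if the petri dish is disturbed (distance of dish from where it was at the start of the episode above 0.03 m).
It also fails if it takes over 64 s, if anything falls off the work surface, if the arm or the gripper's body presses on something with over 40 N, if the wrist force passes 120 N, or if a joint passes its speed limit or range.

## Working session

There is one attempt and no reset: what is moved stays moved. The work goes in short steps, Python scripts to look and compute and a shell command to move; the robot and the scene stay as the last step left them, time stands still between calls to the robot, and variables do not carry over. Pictures are saved under pics/ and viewed, at most 10 in all, crops included, and the job is handed in when it is done.

```bash
mkdir -p pics
cat > h.py <<'E'
import numpy as np, cv2
from plant import telemetry, vision, models, manip
def ray(p,uv):
    K=p["camera_matrix"];x=(uv[0]-K[0,2])/K[0,0];y=(uv[1]-K[1,2])/K[1,1]
    return np.array([x,-y,-1.])
def toworld(p,pc):
    E=p["extrinsics"];return E[:3,:3].T@(pc-E[:3,3])
def at_depth(p,uv):
    u,v=int(round(uv[0])),int(round(uv[1]));w=p["range_z"][max(v-2,0):v+3,max(u-2,0):u+3];w=w[w>0]
    return toworld(p,ray(p,uv)*np.median(w)) if len(w) else None
def at_z(p,uv,z):
    o=toworld(p,np.zeros(3));d=p["extrinsics"][:3,:3].T@ray(p,uv)
    return o+d*(z-o[2])/d[2]
def tri(ps,uvs):
    A=np.zeros((3,3));b=np.zeros(3)
    for p,uv in zip(ps,uvs):
        o=toworld(p,np.zeros(3));d=p["extrinsics"][:3,:3].T@ray(p,uv);d/=np.linalg.norm(d);M=np.eye(3)-np.outer(d,d);A+=M;b+=M@o
    return np.linalg.solve(A,b)
def save(p,n): cv2.imwrite("pics/"+n,p["frame"][:,:,::-1])
E
python3 - <<'E'
from h import *
np.set_printoptions(precision=1,suppress=True)
s=vision.snapshot("scene");t=vision.snapshot("top")
im=np.vstack([cv2.resize(s["frame"],(400,300)),cv2.resize(t["frame"],(400,300))])
save(s,"s0.png");save(t,"t0.png")
zs=dict(press=0,leg_hinge=20,leg_post=48,catch_hinge=108,catch_tab=178,lever=115,lever_bar=237,well_plate=18,bottle=0,tips=0,dish=0)
for n,z in zs.items():
    for nm,p in(("scene",s),("top",t)):
        for r in models.place_of(p,n)[:2]:
            print(n,nm,round(r["score"],2),np.array(r["uv"]),"atz",at_z(p,r["uv"],z),"depth",at_depth(p,r["uv"]))
o=telemetry.get_obs();print(o["ee_pos"],o["tool_rot"],o["finger_gap"],o["time"],o["ft_force"],manip.grip_depth)
E
```

```text
press scene 0.86 [260.9 288.6] atz [584.3  81.1   0. ] depth [555.7  96.5  30.2]
press scene 0.62 [297.4 230.7] atz [ 751.7 -149.1    0. ] depth [547.  -15.4 185.3]
press top 0.6 [278.4 221.7] atz [609.5  82.5   0. ] depth [589.7  73.1 108.2]
leg_hinge scene 0.72 [235.5 312.4] atz [523.5 191.8  20. ] depth [518.2 194.1  25.8]
leg_hinge top 0.83 [240.9 245.8] atz [529.6 199.5  20. ] depth [529.4 199.3  21.2]
leg_hinge top 0.22 [273.  184.6] atz [728.2  98.5  20. ] depth [667.8  76.2 242.9]
leg_post scene 0.76 [201.3 298.6] atz [590.8 253.3  48. ] depth [591.2 253.1  47.5]
leg_post top 0.52 [218.2 225.6] atz [590.5 266.7  48. ] depth [598.8 277.4   0.7]
catch_hinge scene 0.88 [292.7 252.5] atz [557.8  -7.3 108. ] depth [552.7  -4.  113. ]
catch_hinge scene 0.66 [294.9 231.8] atz [631.9 -62.4 108. ] depth [553.8 -12.  178.7]
catch_hinge top 0.6 [304.6 231.8] atz [558.2  -5.1 108. ] depth [557.7  -5.2 111.3]
catch_hinge top 0.21 [241.3 249.7] atz [506.7 183.  108. ] depth [516.5 197.2  25.2]
catch_tab scene 0.76 [295.1 231.3] atz [556.2 -14.2 178. ] depth [553.7 -12.6 180.2]
catch_tab sc
[... 1187 characters left out ...]
op 0.83 [404.  251.9] atz [ 506.3 -320.6    0. ] depth [ 497.3 -304.2   82.1]
tips scene 0.66 [379.2 223.9] atz [ 638.5 -388.9    0. ] depth [ 591.3 -344.3   47.2]
tips scene 0.25 [158.8 294.6] atz [716.5 325.4   0. ] depth [698.1 330.2  17.2]
tips top 0.75 [422.9 216.2] atz [ 622.1 -386.9    0. ] depth [ 609.9 -371.2   63.4]
dish scene 0.72 [159.8 291.6] atz [726.2 318.5   0. ] depth [707.5 323.5  17.3]
dish top 0.78 [203.2 191.5] atz [713.1 329.4   0. ] depth [709.2 325.4  15.1]
dish top 0.52 [306.7 228.9] atz [584.7  -9.1   0. ] depth [553.9 -13.2 186.3]
[ 215.4 -613.3  231.4] [[ 0.9  0.3  0. ]
 [ 0.3 -0.9 -0. ]
 [-0.   0.  -1. ]] 1.0000254378960944 1.2 [ 0.9  0.1 -0.8] 18.700000000000003
```

View pics/s0.png

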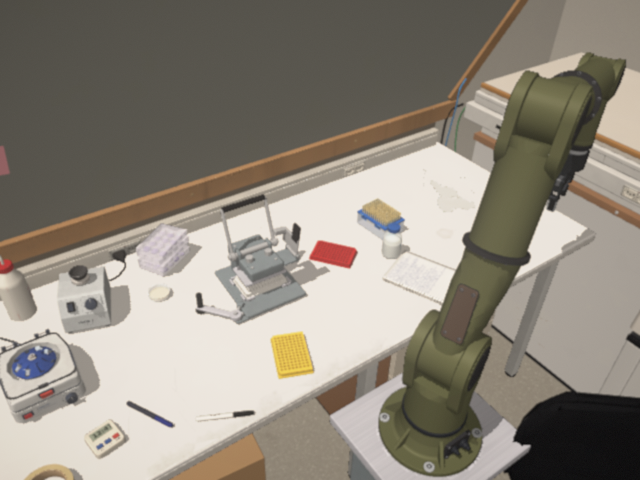

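View pics/t0.png

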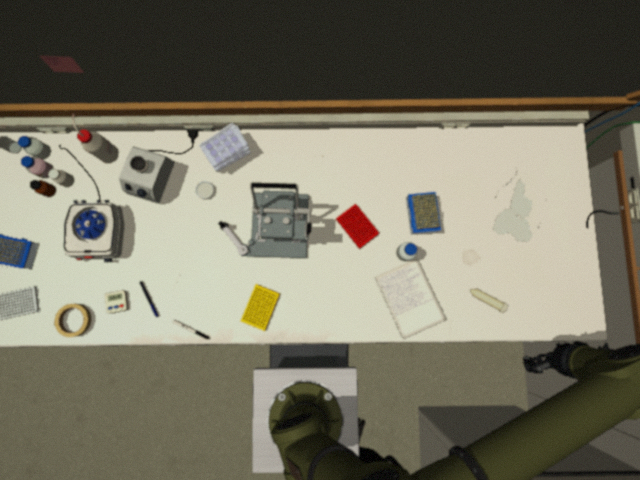

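The scene view shows the grey press at about (260,270). Its black bar is at (244,201), the catch tab at (295,232), and the leg runs from its hinge at (238,312) to its post at (200,300). The red plate at (333,254) and the yellow one at (292,354) are look-alikes; the real white plate is inside the press, so neither needs touching. Next I fit the press pose.

```bash
cat >> h.py <<'E'
def Rz(a): return np.array([[np.cos(a),-np.sin(a)],[np.sin(a),np.cos(a)]])
def go(target,yaw=None):
    "tool-frame shift to a world TCP target; yaw = wanted azimuth of tool y (deg, mod 180)"
    o=telemetry.get_obs();R=o["tool_rot"];d=R.T@(np.array(target)-o["ee_pos"]);s="shift x %.1f y %.1f z %.1f"%tuple(d)
    if yaw is not None:
        cur=np.degrees(np.arctan2(R[1,1],R[0,1]));t=(-(yaw-cur)+90)%180-90   # tool z is down
        s+=" turn %.3f rad (or %.3f)"%(np.radians(t),np.radians(t-180*np.sign(t)))
    print(s)
def state():
    o=telemetry.get_obs();print(round(o["time"],2),"pos",o["ee_pos"].round(1),"yaw_y %.1f"%np.degrees(np.arctan2(o["tool_rot"][1,1],o["tool_rot"][0,1])),"q",np.round(o["q"],1),"F",np.round(o["ft_force"],1),"gap",round(o["finger_gap"],2),"grip",o["gripper_force"])
E
python3 - <<'E'
from h import *
from scipy.optimize import least_squares
np.set_printoptions(precision=1,suppress=True)
M=dict(leg_hinge=(-80,114,20),catch_hinge=(-30,-90,108),lever_bar=(74.5,0,237),press=(0,0,0),catch_tab=(-30,-90,178))
obs=[];posts=[]
for nm in("scene","top"):
    for k in range(2):
        p=vision.snapshot(nm)
        for n,m in M.items():
            r=models.place_of(p,n)
            if r and r[0]["score"]>.45: obs.append((n,at_z(p,r[0]["uv"],m[2])[:2]))
        r=models.place_of(p,"leg_post")
        if r: posts.append(at_z(p,r[0]["uv"],48)[:2])
f=lambda v:np.concatenate([Rz(v[2])@np.array(M[n][:2])+v[:2]-q for n,q in obs])/5
s=least_squares(f,[600,80,0],loss="soft_l1");v=s.x
print("press",v[:2],"yaw",np.degrees(v[2]))
for n,q in obs: print(n,q,"res",q-(Rz(v[2])@np.array(M[n][:2])+v[:2]))
print("posts",posts)
np.save("press.npy",v)
h=Rz(v[2])@[-80,114]+v[:2];d=np.mean(posts,0)-h;print("hinge",h,"r",np.hypot(*d),"leg",np.degrees(np.arctan2(d[1],d[0])-v[2])-25)
t=p
c=cv2.resize(vision.snapshot("scene")["frame"][180:330,190:345],None,fx=4,fy=4,interpolation=cv2.INTER_CUBIC)
cv2.imwrite("pics/c1.png",c[:,:,::-1])
o=telemetry.get_obs();R=o["tool_rot"];print(R)
for w in((450,-400,330),(560,-100,340),(560,250,300)): print(w,R.T@(np.array(w)-o["ee_pos"]))
E
```

```text
press [595.3  77.7] yaw -3.176065459229772
leg_hinge [513.9 188.4] res [-7.8 -7.5]
catch_hinge [549.4  -8.6] res [-11.   2.]
lever_bar [682.9  71.3] res [13.2 -2.2]
press [601.1  80.7] res [5.8 3. ]
catch_tab [551.7 -14.7] res [-8.7 -4.1]
leg_hinge [517.4 189.2] res [-4.3 -6.8]
catch_hinge [553.9   0.6] res [-6.5 11.2]
lever_bar [661.   74.2] res [-8.7  0.7]
press [586.9  78.4] res [-8.4  0.7]
catch_hinge [557.2  -9. ] res [-3.1  1.5]
lever_bar [673.   73.6] res [3.3 0. ]
press [609.8  78.6] res [14.4  1. ]
catch_tab [570.5 -17.7] res [10.1 -7.1]
leg_hinge [528.3 203. ] res [6.6 7.1]
catch_hinge [560.6  -8.7] res [0.2 1.8]
lever_bar [669.6  73.3] res [-0.1 -0.3]
press [602.9  83.5] res [7.6 5.8]
catch_tab [564.1 -23. ] res [  3.7 -12.4]
posts [array([592.1, 253.3]), array([595.2, 258. ]), array([602.6, 263.9]), array([597.2, 262.8])]
hinge [521.8 195.9] r 98.30313070800597 leg 18.466691363739102
[[ 0.9  0.3  0. ]
 [ 0.3 -0.9 -0. ]
 [ 0.   0.  -1. ]]
(450, -400, 330) [ 292.  -123.5  -98.6]
(560, -100, 340) [ 495.2 -370.  -108.7]
(560, 250, 300) [ 611.2 -700.3  -68.7]
```

View pics/c1.png

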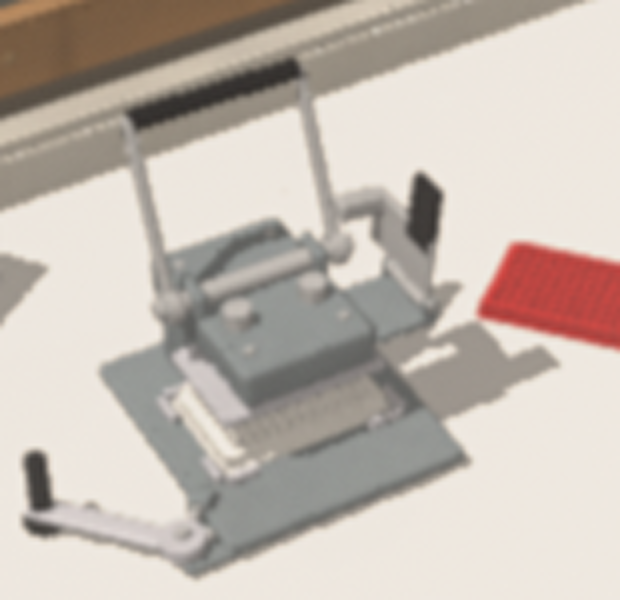

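The crop confirms it: leg partly folded, catch upright on the right, lever at rest, white plate in the nest. Moving to above the post.

```bash
python3 -m pendant '[{"x":50,"y":-20,"z":-30},{"x":90,"y":-38,"z":-60},{"x":140,"y":-58,"z":-90},{"x":190,"y":-80,"z":-100},{"x":240,"y":-100,"z":-105},{"x":290,"y":-125,"z":-110},{"x":320,"y":-160,"z":-110},{"x":350,"y":-195,"z":-110},{"x":380,"y":-230,"z":-110},{"x":410,"y":-265,"z":-110},{"x":440,"y":-300,"z":-110},{"x":470,"y":-335,"z":-110},{"x":495,"y":-370,"z":-110},{"x":515,"y":-415,"z":-110},{"x":530,"y":-460,"z":-110},{"x":545,"y":-505,"z":-110},{"x":560,"y":-550,"z":-110},{"x":580,"y":-595,"z":-100},{"x":595,"y":-640,"z":-90},{"x":611,"y":-700,"z":-70}]' 0 20 && python3 -m pendant '[{"x":0},{"x":0},{"x":0}]'
python3 - <<'E'
from h import *
state();np.set_printoptions(precision=1,suppress=True)
p=vision.snapshot("scene");t=vision.snapshot("top")
for a in(p,t):
    r=models.place_of(a,"leg_post");print([(round(q["score"],2),q["uv"],at_z(a,q["uv"],48)) for q in r[:2]])
E
```

```text
2.65 pos [ 215.4 -613.3  231.4] yaw_y -70.6 q [71.5 18.4 -4.  83.1  1.3 78.5 -3.3] F [0.2 0.1 0.7] gap 1.0 grip 0.0
[(0.97, [200.4, 298.4], array([592.7, 254.9,  48. ])), (0.5, [259.2, 272.1], array([598.5,  76. ,  48. ]))]
[(0.56, [218.5, 221.9], array([602.3, 266.1,  48. ]))]$[0]: bad value
```

```bash
python3 -m pendant '[{"x":50,"y":-20,"z":-30,"turn":0},{"x":90,"y":-38,"z":-60,"turn":0},{"x":140,"y":-58,"z":-90,"turn":0},{"x":190,"y":-80,"z":-100,"turn":0},{"x":240,"y":-100,"z":-105,"turn":0},{"x":290,"y":-125,"z":-110,"turn":0},{"x":320,"y":-160,"z":-110,"turn":0},{"x":350,"y":-195,"z":-110,"turn":0},{"x":380,"y":-230,"z":-110,"turn":0},{"x":410,"y":-265,"z":-110,"turn":0},{"x":440,"y":-300,"z":-110,"turn":0},{"x":470,"y":-335,"z":-110,"turn":0},{"x":495,"y":-370,"z":-110,"turn":-0.05},{"x":515,"y":-415,"z":-110,"turn":-0.1},{"x":530,"y":-460,"z":-110,"turn":-0.15},{"x":545,"y":-505,"z":-110,"turn":-0.2},{"x":560,"y":-550,"z":-110,"turn":-0.25},{"x":580,"y":-595,"z":-100,"turn":-0.3},{"x":595,"y":-640,"z":-90,"turn":-0.35},{"x":611,"y":-700,"z":-70,"turn":-0.35}]' 0 20 && python3 -m pendant '[{"x":0,"y":0,"z":0,"turn":0},{"x":0,"y":0,"z":0,"turn":0}]'
python3 - <<'E'
from h import *
state()
E
```

```text
time: 4.85
ee_pos: [561.4, 237.0, 306.4]
tool_rot: [[0.772, 0.635, 0.002], [0.635, -0.772, 0.001], [0.002, 0.001, -1.0]]
ft_force: [0.3, 0.3, 0.1]
finger_gap: 0.998
gripper_force: 0.0
time: 5.05
ee_pos: [560.2, 236.6, 305.5]
tool_rot: [[0.77, 0.638, -0.001], [0.638, -0.77, -0.0], [-0.001, -0.0, -1.0]]
ft_force: [0.3, -0.8, -0.2]
finger_gap: 1.0
gripper_force: 0.0
5.05 pos [560.2 236.6 305.5] yaw_y -50.4 q [  8.4  16.1 -42.   81.5  10.7  86.5 -83.5] F [ 0.3 -0.8 -0.2] gap 1.0 grip 0.0
```

Run:
```python
from h import *
go((597,259,90),130)
```

```text
shift x 42.9 y 6.3 z 215.4 turn -0.007 rad (or 3.135)
```

```bash
python3 -m pendant '[{"x":10,"y":2,"z":45,"turn":0},{"x":25,"y":4,"z":90,"turn":0},{"x":43,"y":6,"z":135,"turn":0},{"x":43,"y":6,"z":180,"turn":0},{"x":43,"y":6,"z":215,"turn":0},{"x":43,"y":6,"z":215,"turn":0}]'
python3 - <<'E'
from h import *
state()
w=vision.snapshot("wrist");save(w,"w1.png");s=vision.snapshot("scene");K=w["camera_matrix"]
for n in("leg_post","leg_hinge"):
  for r in models.place_of(w,n)[:2]:
    u=np.array(r["uv"])-K[:2,2];th=np.hypot(*u)/K[0,0];a=u/np.hypot(*u)
    d=np.array([a[0]*np.sin(th),-a[1]*np.sin(th),-np.cos(th)]);E=w["extrinsics"];o=toworld(w,np.zeros(3));D=E[:3,:3].T@d
    z={"leg_post":48,"leg_hinge":20}[n];print(n,r["score"],r["uv"],o+D*(z-o[2])/D[2])
for n,z in(("leg_post",48),("leg_hinge",20)):
  for r in models.place_of(s,n)[:1]: print(n,r["score"],at_z(s,r["uv"],z))
E
```

```text
time: 5.65
ee_pos: [595.8, 253.1, 85.4]
tool_rot: [[0.775, 0.632, -0.009], [0.632, -0.775, -0.005], [-0.01, -0.002, -1.0]]
ft_force: [-1.0, -1.1, -0.4]
finger_gap: 0.994
gripper_force: 0.0
5.65 pos [595.8 253.1  85.4] yaw_y -50.8 q [  3.8  29.5 -38.4  91.3  19.4  66.7 -89.7] F [-1.  -1.1 -0.4] gap 0.99 grip 0.0
leg_post 0.69 [320.2, 262.9] [597.04275749 255.45444942  48.        ]
leg_hinge 0.79 [316.5, 383.4] [517.89185382 194.81162711  20.        ]
leg_post 0.88 [594.31577999 262.08935487  48.        ]
leg_hinge 0.78 [518.98216387 186.27103735  20.        ]
```

View pics/w1.png

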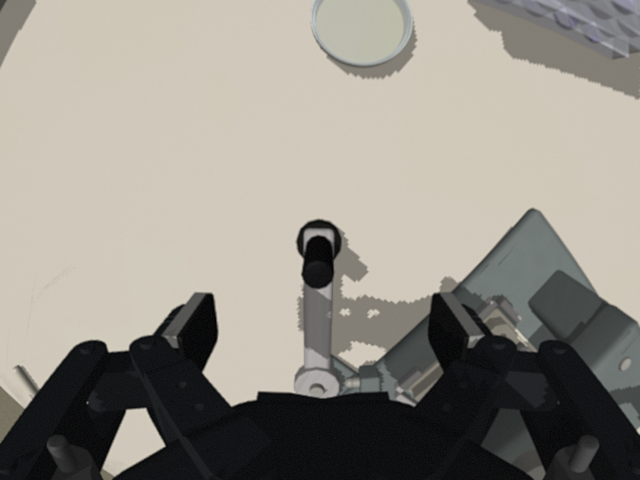

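The wrist view shows the post at (318,265), midway between the pads, with the hinge at (317,383). Measured radius is 99.8 mm against the stated 100. Lowering and caging the post.

```bash
python3 -m pendant '[{"x":3,"y":-2,"z":25,"turn":0},{"x":3,"y":-2,"z":54,"turn":0},{"x":3,"y":-2,"z":54,"turn":0}]' && python3 -m pendant '[{"x":0,"y":0,"z":0,"turn":0},{"x":0,"y":0,"z":0,"turn":0},{"x":0,"y":0,"z":0,"turn":0},{"x":0,"y":0,"z":0,"turn":0},{"x":0,"y":0,"z":0,"turn":0}]' 0.68 20
python3 - <<'E'
from h import *
state();o=telemetry.get_obs();R=o["tool_rot"];h=np.array([518,195.])
d=o["ee_pos"][:2]-h;a0=np.degrees(np.arctan2(d[1],d[0]));print(a0,np.hypot(*d))
for a in list(np.arange(a0+6,116,6))+[116]:
    t=np.r_[h+100*np.array([np.cos(np.radians(a)),np.sin(np.radians(a))]),o["ee_pos"][2]]
    s=R.T@(t-o["ee_pos"]);print("%.0f: %.0f %.0f turn %.2f"%(a,s[0],s[1],-np.radians(a-a0)))
E
```

```text
time: 6.25
ee_pos: [597.4, 259.9, 34.7]
tool_rot: [[0.773, 0.635, -0.004], [0.635, -0.773, -0.002], [-0.005, -0.001, -1.0]]
ft_force: [-1.1, -0.9, -0.3]
finger_gap: 0.998
gripper_force: 0.0
time: 6.75
ee_pos: [599.5, 261.4, 37.7]
tool_rot: [[0.773, 0.635, 0.001], [0.635, -0.773, 0.0], [0.001, 0.0, -1.0]]
ft_force: [0.0, 0.1, 0.1]
finger_gap: 0.322
gripper_force: 0.0
6.75 pos [599.5 261.4  37.7] yaw_y -50.6 q [  2.3  32.7 -37.2  92.9  21.8  61.8 -91.5] F [0.  0.1 0.1] gap 0.32 grip 0.0
39.19528462108194 105.10408937748922
45: -6 -10 turn -0.10
51: -7 -21 turn -0.21
57: -10 -31 turn -0.31
63: -14 -41 turn -0.42
69: -18 -50 turn -0.52
75: -24 -59 turn -0.63
81: -31 -67 turn -0.73
87: -38 -74 turn -0.84
93: -46 -81 turn -0.94
99: -55 -87 turn -1.05
105: -64 -92 turn -1.15
111: -74 -95 turn -1.26
116: -82 -98 turn -1.34
```

```bash
python3 -m pendant '[{"x":-5,"y":-4,"z":5,"turn":0},{"x":-6,"y":-10,"z":5,"turn":-0.1},{"x":-7,"y":-21,"z":5,"turn":-0.21},{"x":-10,"y":-31,"z":5,"turn":-0.31},{"x":-14,"y":-41,"z":5,"turn":-0.42},{"x":-18,"y":-50,"z":5,"turn":-0.52},{"x":-24,"y":-59,"z":5,"turn":-0.63},{"x":-31,"y":-67,"z":5,"turn":-0.73},{"x":-38,"y":-74,"z":5,"turn":-0.84},{"x":-46,"y":-81,"z":5,"turn":-0.94},{"x":-55,"y":-87,"z":5,"turn":-1.05},{"x":-64,"y":-92,"z":5,"turn":-1.15},{"x":-74,"y":-95,"z":5,"turn":-1.26},{"x":-82,"y":-98,"z":5,"turn":-1.34},{"x":-82,"y":-98,"z":5,"turn":-1.34},{"x":-82,"y":-98,"z":5,"turn":-1.34},{"x":-82,"y":-98,"z":5,"turn":-1.34}]'
python3 - <<'E'
from h import *
state()
for c in("scene","top"):
  p=vision.snapshot(c)
  for n,z in(("leg_post",48),("leg_hinge",20)):
    for r in models.place_of(p,n)[:1]: print(c,n,round(r["score"],2),at_z(p,r["uv"],z))
E
```

```text
time: 8.45
ee_pos: [474.4, 285.1, 32.0]
tool_rot: [[-0.441, 0.898, 0.002], [0.898, 0.441, 0.001], [-0.0, 0.002, -1.0]]
ft_force: [5.7, 1.0, -2.6]
finger_gap: 0.319
gripper_force: 2.5
8.45 pos [474.4 285.1  32. ] yaw_y 26.2 q [ 13.9  28.9 -57.3 107.5  28.3  59.1 -29.1] F [ 5.7  1.  -2.6] gap 0.32 grip 2.5298336148262024
scene leg_post 0.55 [479.98357673 294.14071708  48.        ]
scene leg_hinge 0.81 [520.19667813 189.42100452  20.        ]
top leg_post 0.69 [483.47638882 287.12677612  48.        ]
top leg_hinge 0.88 [517.15164728 200.61526992  20.        ]
```

Force shows the post against its stop. Backing off, going up and checking the leg stays.

```bash
python3 -m pendant '[{"x":0,"y":4,"z":0,"turn":0},{"x":0,"y":6,"z":0,"turn":0},{"x":0,"y":6,"z":-20,"turn":0},{"x":0,"y":6,"z":-60,"turn":0},{"x":0,"y":6,"z":-105,"turn":0.1},{"x":0,"y":6,"z":-150,"turn":0.2},{"x":0,"y":6,"z":-195,"turn":0.3},{"x":0,"y":6,"z":-240,"turn":0.4},{"x":0,"y":6,"z":-270,"turn":0.51},{"x":0,"y":6,"z":-270,"turn":0.51}]' 1 60
python3 - <<'E'
from h import *
state()
v=np.load("press.npy")
for c in("scene","top","wrist"):
  p=vision.snapshot(c)
  if c=="wrist": break
  for n,z in(("leg_post",48),("leg_hinge",20),("catch_tab",178),("catch_hinge",108)):
    for r in models.place_of(p,n)[:1]: print(c,n,round(r["score"],2),at_z(p,r["uv"],z).round(1))
t=np.r_[Rz(v[2])@[-34,-40]+v[:2],290];print(t);go(t,-3)
E
```

```text
time: 9.75
ee_pos: [478.9, 289.4, 306.0]
tool_rot: [[0.054, 0.999, 0.004], [0.999, -0.054, 0.002], [0.002, 0.004, -1.0]]
ft_force: [0.1, 0.5, 0.7]
finger_gap: 0.001
gripper_force: 0.0
9.75 pos [478.9 289.4 306. ] yaw_y -3.1 q [ 18.9  12.7 -61.   88.1  11.2  85.5 -45.5] F [0.1 0.5 0.7] gap 0.0 grip 0.0
scene leg_post 0.68 [474.  286.4  48. ]
scene leg_hinge 0.6 [517.  187.9  20. ]
scene catch_tab 0.97 [566.2 -31.7 178. ]
scene catch_hinge 0.78 [547.1 -10.6 108. ]
top leg_post 0.73 [479.3 300.   48. ]
top leg_hinge 0.76 [506.9 195.7  20. ]
top catch_tab 0.71 [567.9 -19.6 178. ]
top catch_hinge 0.56 [566.5 -20.7 108. ]
[559.15924312  39.60550676 290.        ]
shift x -243.2 y 93.5 z 11.4 turn -0.000 rad (or 3.141)
```

Leg stays out (post–hinge about 113° world). Now to above the head, left of the tab.

```bash
python3 -m pendant '[{"x":-45,"y":15,"z":0,"turn":0},{"x":-90,"y":32,"z":0,"turn":0},{"x":-135,"y":50,"z":0,"turn":0},{"x":-180,"y":68,"z":5,"turn":0},{"x":-220,"y":85,"z":10,"turn":0},{"x":-243,"y":93,"z":12,"turn":0},{"x":-243,"y":93,"z":12,"turn":0},{"x":-243,"y":93,"z":12,"turn":0}]'
cat >> h.py <<'E'
def wz(w,uv,z):
    K=w["camera_matrix"];u=np.array(uv)-K[:2,2];r=np.hypot(*u);th=r/K[0,0];a=u/r
    d=np.array([a[0]*np.sin(th),-a[1]*np.sin(th),-np.cos(th)]);o=toworld(w,np.zeros(3));D=w["extrinsics"][:3,:3].T@d
    return o+D*(z-o[2])/D[2]
E
python3 - <<'E'
from h import *
state();w=vision.snapshot("wrist");save(w,"w2.png")
for n,z in(("catch_tab",178),("catch_hinge",108),("lever_bar",237),("lever",115),("leg_hinge",20),("press",0)):
    for r in models.place_of(w,n)[:2]: print(n,round(r["score"],2),r["uv"],wz(w,r["uv"],z).round(1))
E
```

```text
time: 11.1
ee_pos: [558.8, 39.9, 289.7]
tool_rot: [[0.054, 0.999, -0.001], [0.999, -0.054, 0.001], [0.001, -0.001, -1.0]]
ft_force: [-0.5, 0.9, 0.1]
finger_gap: 0.003
gripper_force: 0.0
11.1 pos [558.8  39.9 289.7] yaw_y -3.1 q [ 39.9  11.5 -53.2  89.5   9.2  83.7 -16.9] F [-0.5  0.9  0.1] gap 0.0 grip 0.0
catch_hinge 0.56 [326.3, 266.4] [558.3 -10.8 108. ]
lever_bar 0.84 [509.1, 191.5] [667.2  74.1 237. ]
lever 0.64 [326.4, 266.9] [558.5  -8.8 115. ]
leg_hinge 0.71 [277.9, 60.8] [517. 196.  20.]
press 0.61 [352.0, 162.1] [593.6  76.    0. ]
```

View pics/w2.png

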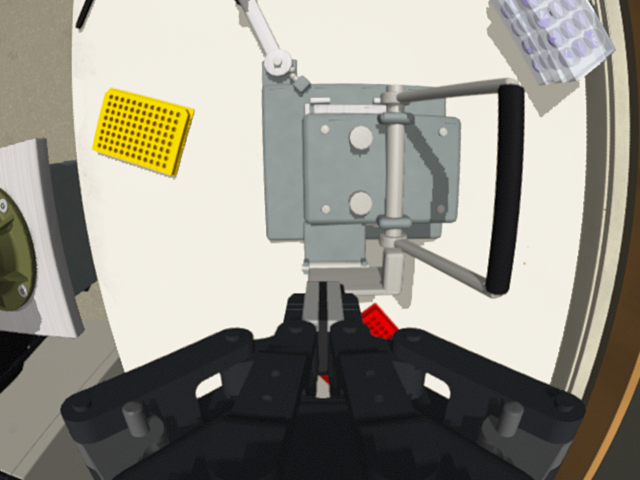

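The wrist view confirms the press pose: hinge at (278,62), bar (510,190), catch hinge below the fingers at (326,266). Lowering beside the tab and pushing outward.

```bash
python3 -m pendant '[{"x":0,"y":0,"z":40,"turn":0},{"x":0,"y":0,"z":80,"turn":0},{"x":0,"y":0,"z":115,"turn":0},{"x":0,"y":0,"z":127,"turn":0},{"x":-10,"y":0,"z":127,"turn":0},{"x":-20,"y":0,"z":127,"turn":0},{"x":-28,"y":0,"z":127,"turn":0},{"x":-36,"y":0,"z":127,"turn":0},{"x":-44,"y":0,"z":127,"turn":0},{"x":-52,"y":0,"z":127,"turn":0},{"x":-60,"y":0,"z":127,"turn":0},{"x":-68,"y":0,"z":127,"turn":0},{"x":-76,"y":0,"z":127,"turn":0},{"x":-84,"y":0,"z":127,"turn":0},{"x":-92,"y":0,"z":127,"turn":0},{"x":-100,"y":0,"z":127,"turn":0},{"x":-105,"y":0,"z":127,"turn":0},{"x":-105,"y":0,"z":127,"turn":0},{"x":-105,"y":0,"z":127,"turn":0},{"x":-105,"y":0,"z":127,"turn":0}]'
python3 - <<'E'
from h import *
state();s=vision.snapshot("scene")
c=cv2.resize(s["frame"][160:330,190:365],None,fx=3,fy=3,interpolation=cv2.INTER_CUBIC);cv2.imwrite("pics/c2.png",c[:,:,::-1])
for n in("catch_tab","catch_hinge"):
  for r in models.place_of(s,n)[:2]: print(n,round(r["score"],2),r["uv"],at_depth(s,r["uv"]))
E
```

```text
time: 13.45
ee_pos: [553.4, -64.2, 163.0]
tool_rot: [[0.052, 0.999, 0.0], [0.999, -0.052, 0.0], [0.0, 0.0, -1.0]]
ft_force: [0.2, 0.2, 0.4]
finger_gap: 0.002
gripper_force: 0.0
13.45 pos [553.4 -64.2 163. ] yaw_y -3.0 q [ 46.9  15.4 -49.3 100.3  12.3  70.   -8.7] F [0.2 0.2 0.4] gap 0.0 grip 0.0
catch_tab 0.76 [314.3, 245.9] [549.81441446 -72.51045908 107.5899608 ]
catch_tab 0.33 [160.3, 294.0] [698.44188254 325.88457173  16.82680732]
catch_hinge 0.85 [290.2, 255.5] [5.58547887e+02 2.90572897e-01 1.00433468e+02]
catch_hinge 0.24 [379.2, 224.1] [ 591.22033345 -344.29811766   46.51879512]
```

View pics/c2.png

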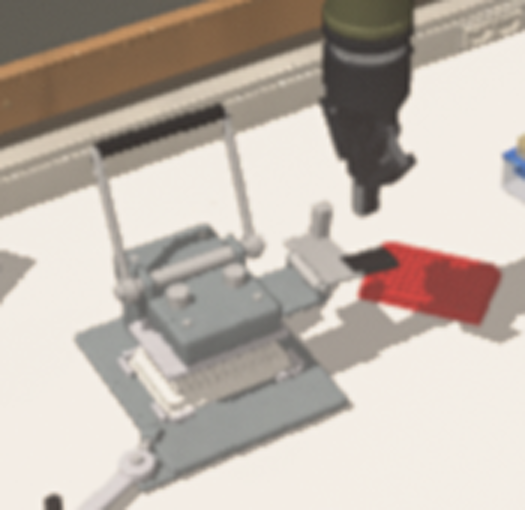

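The tab now lies flat at about (380,262) in the crop, at z≈108, so the catch is fully over. Next I go above the bar with the fingers open.

```bash
python3 -m pendant '[{"x":0,"y":0,"z":-40,"turn":0},{"x":0,"y":0,"z":-85,"turn":0},{"x":0,"y":0,"z":-130,"turn":0},{"x":20,"y":15,"z":-155,"turn":0},{"x":55,"y":45,"z":-155,"turn":0},{"x":90,"y":75,"z":-155,"turn":0},{"x":120,"y":100,"z":-155,"turn":0},{"x":144,"y":108,"z":-155,"turn":0},{"x":144,"y":108,"z":-155,"turn":0},{"x":144,"y":108,"z":-155,"turn":0},{"x":144,"y":108,"z":-155,"turn":0}]' 0 40
python3 - <<'E'
from h import *
state();w=vision.snapshot("wrist");save(w,"w3.png")
for n,z in(("lever_bar",237),("leg_hinge",20),("press",0),("catch_hinge",108),("leg_post",48)):
    for r in models.place_of(w,n)[:1]: print(n,round(r["score"],2),r["uv"],wz(w,r["uv"],z).round(1))
for r in models.outline_of(w,"lever_bar")[:1]: print("outline",r["score"],r["uv"],wz(w,r["uv"],237))
s=vision.snapshot("scene");r=models.place_of(s,"lever_bar")[0];print(r["score"],at_z(s,r["uv"],237))
go((669,73.5,218),-3)
E
```

```text
time: 14.7
ee_pos: [668.7, 71.8, 318.0]
tool_rot: [[0.055, 0.999, 0.0], [0.999, -0.055, -0.001], [-0.001, 0.0, -1.0]]
ft_force: [0.1, 0.3, -0.4]
finger_gap: 1.008
gripper_force: 0.0
14.7 pos [668.7  71.8 318. ] yaw_y -3.1 q [ 25.4  27.4 -51.1  69.9  21.1  91.9 -24.7] F [ 0.1  0.3 -0.4] gap 1.01 grip 0.0
lever_bar 0.67 [222.9, 290.6] [599.3  43.1 237. ]
press 0.67 [261.4, 189.1] [591.  78.   0.]
catch_hinge 0.66 [223.2, 292.2] [557.7 -13.7 108. ]
leg_post 0.68 [154.4, 32.7] [481.2 284.6  48. ]
outline 0.74 [318.1, 241.0] [665.09850419  74.19517727 237.        ]
0.77 [677.8406006   73.83391511 237.        ]
shift x 0.7 y 0.2 z 100.1 turn -0.001 rad (or 3.140)
```

View pics/w3.png

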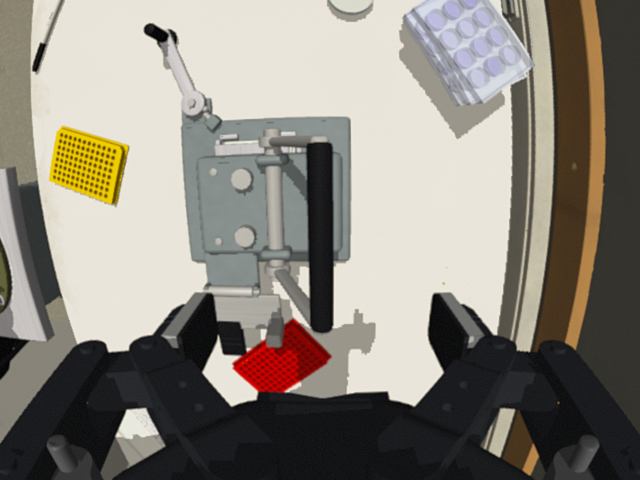

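The bar, at column 319, is centred between the pads. The leg is out at (155,33) and the catch tab lies over at (231,337). Descending and gripping.

```bash
python3 -m pendant '[{"x":1,"y":0,"z":35,"turn":0},{"x":1,"y":0,"z":70,"turn":0},{"x":1,"y":0,"z":90,"turn":0},{"x":1,"y":0,"z":100,"turn":0},{"x":1,"y":0,"z":100,"turn":0},{"x":1,"y":0,"z":100,"turn":0}]' && python3 -m pendant '[{"x":0,"y":0,"z":0,"turn":0},{"x":0,"y":0,"z":0,"turn":0},{"x":0,"y":0,"z":0,"turn":0},{"x":0,"y":0,"z":0,"turn":0},{"x":0,"y":0,"z":0,"turn":0},{"x":0,"y":0,"z":0,"turn":0},{"x":0,"y":0,"z":0,"turn":0},{"x":0,"y":0,"z":0,"turn":0}]' 1 40
python3 - <<'E'
from h import *
state();o=telemetry.get_obs();R=o["tool_rot"];u=np.array([np.cos(np.radians(-3)),np.sin(np.radians(-3))])
for a in list(np.arange(0.1,1.48,.1))+[1.48,1.52]:
    f=lambda a:np.array([130*np.sin(np.radians(20)-a),130*np.cos(np.radians(20)-a)])
    d=f(a)-f(0);s=R.T@np.r_[u*d[0],d[1]];print("%.2f: x %.0f y %.0f z %.0f"%(a,*s))
E
```

```text
time: 15.75
ee_pos: [669.4, 74.5, 219.2]
tool_rot: [[0.053, 0.999, 0.002], [0.999, -0.053, 0.0], [0.0, 0.002, -1.0]]
ft_force: [0.7, 0.7, 1.7]
finger_gap: 0.998
gripper_force: 0.0
time: 16.55
ee_pos: [667.8, 74.3, 218.3]
tool_rot: [[0.052, 0.999, -0.002], [0.999, -0.052, -0.001], [-0.001, -0.002, -1.0]]
ft_force: [-5.4, -1.5, 4.3]
finger_gap: 0.173
gripper_force: 39.1
16.55 pos [667.8  74.3 218.3] yaw_y -3.0 q [ 26.5  29.4 -50.3  79.2  22.4  81.8 -26.3] F [-5.4 -1.5  4.3] gap 0.17 grip 39.13802683353424
0.10: x -0 y -12 z -4
0.20: x -0 y -25 z -6
0.30: x -0 y -38 z -8
0.40: x -0 y -51 z -8
0.50: x -0 y -64 z -6
0.60: x -0 y -77 z -4
0.70: x -0 y -89 z 0
0.80: x -0 y -101 z 5
0.90: x -0 y -112 z 12
1.00: x 0 y -123 z 19
1.10: x 0 y -133 z 27
1.20: x 0 y -142 z 37
1.30: x 0 y -150 z 47
1.40: x 0 y -157 z 58
1.48: x 0 y -162 z 67
1.52: x 0 y -164 z 72
```

Gripped (gap 0.17, about 15–16 mm). Pulling along the arc.

```bash
python3 -m pendant '[{"x":0,"y":-6,"z":-2,"turn":0},{"x":0,"y":-12,"z":-4,"turn":0},{"x":0,"y":-25,"z":-6,"turn":0},{"x":0,"y":-38,"z":-8,"turn":0},{"x":0,"y":-51,"z":-8,"turn":0},{"x":0,"y":-64,"z":-6,"turn":0},{"x":0,"y":-77,"z":-4,"turn":0},{"x":0,"y":-89,"z":0,"turn":0},{"x":0,"y":-101,"z":5,"turn":0},{"x":0,"y":-112,"z":12,"turn":0},{"x":0,"y":-123,"z":19,"turn":0},{"x":0,"y":-133,"z":27,"turn":0},{"x":0,"y":-142,"z":37,"turn":0},{"x":0,"y":-150,"z":47,"turn":0},{"x":0,"y":-157,"z":58,"turn":0},{"x":0,"y":-160,"z":64,"turn":0},{"x":0,"y":-160,"z":64,"turn":0},{"x":0,"y":-160,"z":64,"turn":0},{"x":0,"y":-160,"z":64,"turn":0}]'
cat > chk.py <<'E'
from h import *
state();s=vision.snapshot("scene");v=np.load("press.npy")
r=models.place_of(s,"lever_bar");print([(round(q["score"],2),q["uv"],at_z(s,q["uv"],170).round(1)) for q in r[:1]])
r=models.place_of(s,"leg_post");print([(round(q["score"],2),at_z(s,q["uv"],48).round(1)) for q in r[:1]])
c=cv2.resize(s["frame"][160:330,180:355],None,fx=3,fy=3,interpolation=cv2.INTER_CUBIC);cv2.imwrite("pics/c3.png",c[:,:,::-1])
E
python3 chk.py
```

```text
time: 18.45
ee_pos: [510.0, 81.2, 156.0]
tool_rot: [[0.054, 0.999, 0.003], [0.999, -0.054, -0.004], [-0.003, 0.003, -1.0]]
ft_force: [-3.2, -3.8, 13.3]
finger_gap: 0.168
gripper_force: 46.9
18.45 pos [510.   81.2 156. ] yaw_y -3.1 q [ 39.6  10.9 -56.2 106.1  10.   68.  -23. ] F [-3.2 -3.8 13.3] gap 0.17 grip 46.88221514225006
[(0.8, [276.0, 249.5], array([527.4,  62.3, 170. ]))]
[(0.56, array([475.2, 295.1,  48. ]))]
```

View pics/c3.png

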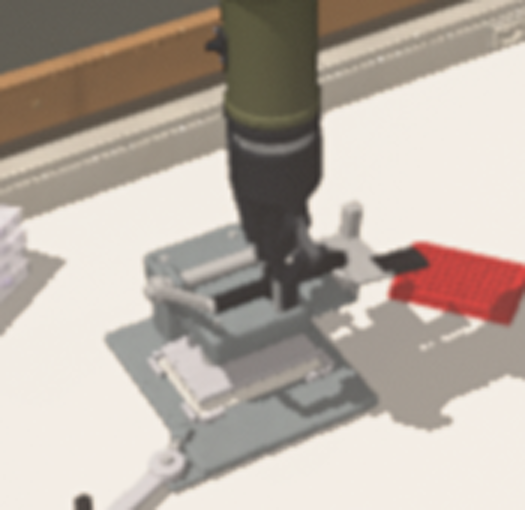

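The bar is down in front of the head and held, about 0.05 rad short of the stop by height. I press on to the stop, watching the force.

```bash
python3 -m pendant '[{"x":0,"y":-1,"z":2,"turn":0},{"x":0,"y":-2,"z":4,"turn":0},{"x":0,"y":-3,"z":7,"turn":0},{"x":0,"y":-3,"z":7,"turn":0},{"x":0,"y":-3,"z":7,"turn":0},{"x":0,"y":-3,"z":7,"turn":0}]'; python3 -m pendant '[{"x":0,"y":-1,"z":3,"turn":0},{"x":0,"y":-1,"z":3,"turn":0},{"x":0,"y":-1,"z":3,"turn":0},{"x":0,"y":-1,"z":3,"turn":0}]'
```

```text
time: 19.2
ee_pos: [506.6, 81.4, 149.1]
tool_rot: [[0.054, 0.999, 0.002], [0.999, -0.054, -0.004], [-0.004, 0.002, -1.0]]
ft_force: [-6.3, -4.0, 15.3]
finger_gap: 0.17
gripper_force: 47.4
time: 19.6
ee_pos: [505.6, 81.4, 146.7]
tool_rot: [[0.054, 0.999, 0.001], [0.999, -0.054, -0.004], [-0.004, 0.001, -1.0]]
ft_force: [-7.7, -5.2, 18.8]
finger_gap: 0.17
gripper_force: 48.1
```

Run:
```python
from h import *
state();w=vision.snapshot("wrist");save(w,"w4.png");s=vision.snapshot("scene")
for n,z in(("leg_post",48),("catch_tab",108)):
    print(n,[(round(r["score"],2),wz(w,r["uv"],z).round(1)) for r in models.place_of(w,n)[:1]],[(round(r["score"],2),at_depth(s,r["uv"])) for r in models.place_of(s,n)[:1]])
m=models.outline_of(s,"lever_bar")[0];ys,xs=np.where(m["region"]);P=np.array([at_depth(s,(x,y)) for x,y in zip(xs,ys)]);print(m["score"],len(P),np.percentile(P,[10,50,90],axis=0).round(1))
```

```text
19.6 pos [505.6  81.4 146.7] yaw_y -3.1 q [ 39.5  10.9 -56.2 107.2  10.1  67.  -23.2] F [-7.7 -5.2 18.8] gap 0.17 grip 48.101200461387634
leg_post [] [(0.94, array([474.843252  , 285.78276981,  39.46174587]))]
catch_tab [] [(0.95, array([545.7489015 , -69.12342508, 104.43694209]))]
0.69 359 [[499.   33.4 115.6]
 [509.6 127.9 168.4]
 [614.1 145.3 178. ]]
```

View pics/w4.png

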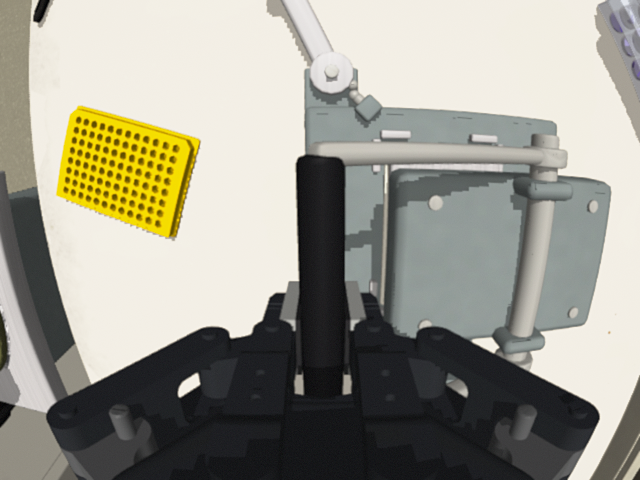

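The bar (320,270) is held between the pads at the stop height. The bar surface reads z≈170 and x≈507, as a lever at its stop should. The leg is out and the catch is over. Handing in.

```bash
python3 -c "
from plant import job_done
print(job_done())"
```

```text
the job is handed in; nothing more can be done
None
```

I handed the job in with the leg measured out at its stop, the catch lying fully over, and the gripper holding the bar at the lever's stop height; pad pressure on the plate and the plate's exact position were not measured, and `job_done()` gave no verdict.

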